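# Turn the rotor head until its keys drop into the mixer dock

### The arm

A 6-joint arm with a two-finger parallel gripper is mounted at the origin on a cart in front of the work surface, level with it; the furniture and walls round the work are solid. World frame = base frame: x ahead of the robot, y to its left, z up, the work surface at z = 0. Lengths are in m, angles in rad, forces in N, time in s.
With the tool pointing down it reaches from about 0.375 to 0.975 m from the base axis. Payload 3.8 kg.
Tool frame: the origin (TCP) lies at the very end of the fingers, on their centre line; the grasp point (between the pads) lies 19 mm behind it; z points along the fingers, y is the line along which they close (so a half turn about z gives the same grasp; the last joint's range is limited). The gripper opens to 88 mm and grips with 3 to 60 N. Pads are 18 mm wide; open, the fingers measure 123 mm over their backs; the gripper's body (75 mm by 187 mm) begins 45 mm behind the grasp point.
Start: joints at [1.147, 0.264, 1.604, -0, 1.274, -0.037], TCP at [0.255, 0.625, 0.239] pointing down, gripper open.
Joint ranges: [-2.63, 2.63], [-0.94, 2.18], [0.31, 2.57], [-1.31, 4.45], [0, 2.66], [-2.55, 2.55]. Speed limits (rad/s): [2.57, 2.57, 3.14, 3.14, 3.14, 3.14].

### API

Orientations are given as a rotation vector (axis times angle).
In Python, from workcell import get_state, snapshot, job_done gives the robot as it stands.
- The arm moves only by the tool send_rows, never from a script. Its argument "commands" is a list that holds one entry, the list of rows, each a list of 7 numbers: the shift along the world's x, y, z in mm, then the turn, a rotation vector about the world's x, y, z in degrees, then the gripper's target within -1 to 1 (shut at 1, half-way at 0, fully open at -1). In form: [[[x, y, z, rx, ry, rz, fingers], ...]]. A call has 1 to 5 rows; each row shifts and turns the commanded pose from where the row before left it; what a row does not reach is not made up. A row lasts 1/10 s, in which the tool goes at most 50 mm and 8.59 degrees, less where a joint would pass 70% of its speed; a pose out of reach is approached as far as the arm can. A call with a gripper value outside its range is refused whole. The fingers move at their own pace and stop on an object; "force" is the grip in N (left out, the last holds). Time passes only in rows, so rows that do not move let the fingers close. It gives the time, the measured TCP pose, the force, the opening and the grip force at its end, in the units of the state.
- get_state(): the state, without advancing time (a new reading comes with each control period).
- snapshot(name): name is "scene" or "top"; returns a dict with "color" (400x640x3 uint8, red, green, blue), "fx", "fy", "cx", "cy" (pixels), "origin" and "orientation" of the camera in the world. Camera axes: x right, y up, looking along -z (the intrinsics and any distortion apply to the point x, -y, -z); pixel columns grow to the right and rows downward; lengths in m; the calibration is good to about 2 mm. A picture is of the moment at which its call begins. There is no depth.
- job_done(): hands the job in; it is judged then, once.
The state is a dict: "t": time; "joint_positions": joint angles; "joint_vel": joint speeds; "tau": joint torques, N m; "position": TCP position; "ee_rot": TCP orientation; "wrist_force": force on the tool from outside, world axes, zero at the start; "ft_torque": the same for the moment, N m; "finger_gap": opening from 0.0 (shut) to 1.0 (fully open); "grip_force": force on a finger pad.
Only numpy, scipy, OpenCV 4.12 (cv2) and the standard library are available. Lean on these libraries where they do the work, as an engineer would, in place of code of your own. Each camera call takes 0.05 s, during which the arm holds its last target. There are 200 camera calls.

### The job

The blue rotor head is standing proud on its mixer dock because its keys rest on the rim beside the keyways. Turn it until the red marks on the head meet the red marks on the dock and the head drops fully home, flat on the dock, then let go. Leave the grey rotor head seated as it is.

Things in the scene. Friction and masses are not known exactly. Their poses are not given: they have to be found in the camera images.
- blue_head: Loose blue rotor head, 0.25 to 0.5 kg: disc 96 mm wide, 12 thick, red marks on top over its 3 keys. Origin: axis, disc underside; z up. Below: stub 34 mm wide, 34 long, in the bore; 3 keys 10 wide, 14 high, out to 33 mm from the axis, at 0, 120, 240 deg from its +x. They rest on the dock, disc 14 mm up, 25 to 95 deg off a fit; fits repeat every 120 deg: turn at most 60 either way. Turns freely.
- blue_grip (a point): Centre of the upright grip plate on top of the blue head, on its axis, 34 mm above the disc's underside. The plate is 56 mm long (along the head's x), 14 mm thick (y) and stands 44 mm clear of the disc, 22 mm above and below this point; grasp it from above across its thickness.
- blue_dock: White round dock under the blue head, fixed, 130 mm wide, 50 high; control nose at -x to 88 mm from the axis, 34 high. Origin: axis, on the bench; z up. Bore 37 mm wide, 40 deep, with 3 keyways 22 wide, to 38 mm from the axis, at 0, 120, 240 deg from its +x, each with a red mark on the rim. Keys within about 10 deg of them enter and the head drops 14 mm: home is its origin 50 mm above this.
- grey_head: Grey rotor head of the same shape, already home in a second white dock of the same kind; origin and axes as the blue head's. To be left as it is. Mind the hood round both docks: its side panel on their left (y -0.09 to -0.07, from x 0.38 on, 0.30 m high in front, higher behind) and its raised visor behind them (x over 0.55, lower edge at z 0.46).
There are look-alikes about, which are no part of the job. There is more than one size of the blue_head; the one meant has the size given above.

How it is judged:
At the end, for the whole second after the job is handed in: The blue head is home in its dock: its origin within 4 mm of the home height (50 mm above the dock's origin) and 10 mm of the dock's axis, level within 4.5 degrees, at rest. The grey head has stayed seated (z of blue_head in the frame of blue_dock below 0.054 m and horizontal distance between blue_head and blue_dock below 0.01 m and angle between blue_head's own z axis and vertical below 0.08 rad and linear speed of blue_head below 0.02 m/s); the robot touches nothing.
It fails at once if the grey head is moved by more than 10 mm (distance of grey_head from where it was at the start of the episode above 0.01 m).
It also fails if it takes over 26 s, if anything falls off the work surface, if the arm or the gripper's body presses on something with over 40 N, if the wrist force passes 120 N, or if a joint passes its speed limit or range.

## Working session

There is one attempt and no reset: what is moved stays moved. The work goes in short steps, Python scripts to look and compute and a tool call to move; the robot and the scene stay as the last step left them, time stands still between calls to the robot, and variables do not carry over. Pictures are saved under pics/ and viewed, at most 10 in all, crops included, and the job is handed in when it is done.

Besides the shell and the picture viewer there is one more tool, called as a command line: name --argument value ..., lists and objects as JSON in quotes. send_rows: Moves the arm, as the interface text tells. Its arguments: {"type":"object","properties":{"commands":{"type":"array"},"force":{"type":"number"}},"required":["commands"]}

```bash
mkdir -p pics
cat > h.py <<'E'
import numpy as np, cv2
from scipy.spatial.transform import Rotation as R
from workcell import get_state, snapshot, job_done
def rot(o):
    o=np.array(o,float)
    return o if o.shape==(3,3) else (R.from_rotvec(o).as_matrix() if o.size==3 else R.from_quat(o).as_matrix())
def px2w(s,u,v,z):
    d=rot(s["orientation"])@np.array([(u-s["cx"])/s["fx"],-(v-s["cy"])/s["fy"],-1]); o=np.array(s["origin"])
    return o+d*(z-o[2])/d[2]
def w2px(s,p):
    q=rot(s["orientation"]).T@(np.array(p)-s["origin"]); return [s["cx"]+s["fx"]*q[0]/-q[2], s["cy"]-s["fy"]*q[1]/-q[2]]
def save(n,c): cv2.imwrite("pics/"+n,cv2.cvtColor(c,cv2.COLOR_RGB2BGR))
E
python3 - <<'E'
from h import *
for n in("scene","top"):
    s=snapshot(n); save(n+"1.png",s["color"]); print(n,{k:v for k,v in s.items() if k!="color"})
print(get_state())
E
```

```text
scene {'fx': 425.97262848173216, 'fy': 425.97262848173216, 'cx': 319.1493381357516, 'cy': 198.5410824839665, 'origin': array([-0.18441711, -0.83744959,  0.48852215]), 'orientation': array([ 0.96867467, -0.56830263, -0.92913921])}
top {'fx': 363.58514523183027, 'fy': 363.58514523183027, 'cx': 315.9624708209479, 'cy': 204.67710888565912, 'origin': array([ 0.28657276, -0.46167416,  0.93307529]), 'orientation': array([ 0.15941076, -0.15735924, -1.52924693])}
{'t': 0.1, 'joint_positions': array([ 1.14708427e+00,  2.64666063e-01,  1.60520296e+00,  1.62212900e-05,
        1.27371640e+00, -3.68778132e-02]), 'joint_vel': array([-0.00110805, -0.00271271, -0.00476402,  0.0010091 , -0.00076546,
       -0.00168924]), 'tau': array([-8.61248736e-05, -5.03619719e+01, -3.58070827e+01,  7.30373128e-02,
        2.34003336e-02, -5.30406089e-05]), 'position': array([0.25437259, 0.62455376, 0.23753905]), 'ee_rot': array([-6.03772979e-01, -3.08254775e+00,  3.04157449e-03]), 'wrist_force': array([-0.05306058, -0.01244783,  0.73921802]), 'ft_torque': array([ 0.02527655, -0.01280618, -0.03703911]), 'grip_force': 0.0, 'finger_gap': 1.000720800941948}
```

View pics/scene1.png

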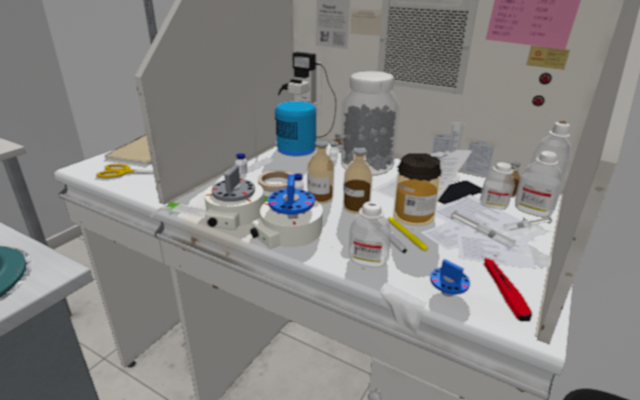

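View pics/top1.png

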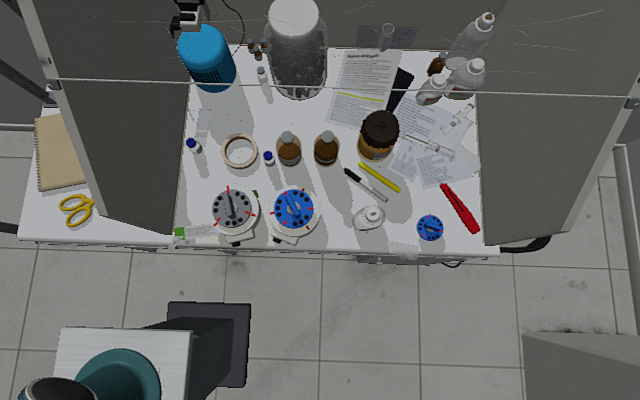

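In the top view, the candidates are the blue head on its white dock at (294,208), a small loose blue head on the bench at (430,228), which is a look-alike, and the grey head at (234,208). There is also a blue jar at (207,58). I choose the one at (294,208) and will check it in a close crop.

Run:
```python
from h import *
s=snapshot("top"); c=s["color"][165:255,195:345]
save("crop1.png",cv2.resize(c,None,fx=5.3,fy=5.3,interpolation=cv2.INTER_CUBIC))
print(s["color"].shape)
for p in((294,208),(234,208),(430,228)): print(p,px2w(s,*p,0.076).round(3))
```

```text
(400, 640, 3)
(294, 208) [ 0.453 -0.405  0.076]
(234, 208) [ 0.447 -0.261  0.076]
(430, 228) [ 0.416 -0.73   0.076]
```

View pics/crop1.png

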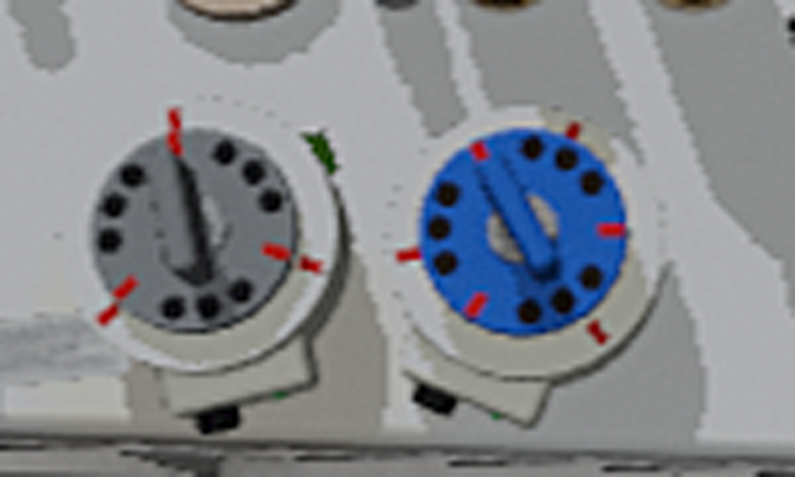

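The crop shows the 96 mm blue disc on its dock. The head marks are at crop (480,151), (611,230) and (476,306), and the rim marks are at (572,131), (408,255) and (597,332). The plate runs from about (488,165) to (545,270).

Run:
```python
from h import *
s=snapshot("top")
def P(l,z): return np.array([px2w(s,a/5.3+195-.4,b/5.3+165-.4,z) for a,b in l])
def fit(n,l,z):
    p=P(l,z); A=np.c_[2*p[:,:2],np.ones(3)]; c=np.linalg.solve(A,(p[:,:2]**2).sum(1)); m=c[:2]
    d=p[:,:2]-m; a=np.degrees(np.arctan2(d[:,1],d[:,0])); print(n,m.round(4),np.linalg.norm(d,axis=1).round(4),a.round(1),(a%120).round(1), 'mean',p.mean(0).round(4)); return m
h=fit('head',[(480,151),(611,230),(476,306)],.076)
d=fit('dock',[(572,131),(408,255),(597,332)],.050)
e=P([(423,232),(627,232),(525,130),(525,333)],.076);print(e.round(4),e.mean(0),np.linalg.norm(e[0]-e[1]),np.linalg.norm(e[2]-e[3]))
g=P([(182,153),(203,285)],.12); print('greyplate',g.round(3))
b=P([(485,160),(545,270)],.12); v=b[0]-b[1];print('plate',b.round(4),b.mean(0),np.linalg.norm(v),np.degrees(np.arctan2(v[1],v[0])))
# plate-top far face via reprojection overlay
im=s["color"].copy(); im=cv2.resize(im[165:255,195:345],None,fx=5.3,fy=5.3,interpolation=cv2.INTER_CUBIC)
S=get_state(); M=rot(S["ee_rot"]); print(M.round(3),S["t"])
```

```text
head [ 0.4534 -0.4023] [0.0408 0.0408 0.0408] [ 30.2 -89.1 153. ] [30.2 30.9 33. ] mean [ 0.4532 -0.4029  0.076 ]
dock [ 0.454 -0.403] [0.0555 0.0555 0.0555] [ -20.3  100.6 -141. ] [ 99.7 100.6  99. ] mean [ 0.4536 -0.4029  0.05  ]
[[ 0.45   -0.358   0.076 ]
 [ 0.4533 -0.4504  0.076 ]
 [ 0.4992 -0.4019  0.076 ]
 [ 0.4056 -0.4064  0.076 ]] [ 0.45205207 -0.40415879  0.076     ] 0.09241040780253036 0.09372428262981829
greyplate [[ 0.473 -0.257  0.12 ]
 [ 0.415 -0.271  0.12 ]]
plate [[ 0.4743 -0.3883  0.12  ]
 [ 0.427  -0.4165  0.12  ]] [ 0.45063936 -0.40238362  0.12      ] 0.05510680234344344 30.75787610353902
[[-0.926  0.377 -0.001]
 [ 0.377  0.926 -0.001]
 [ 0.    -0.001 -1.   ]] 0.2
```

Axis is about (0.4535, -0.403), with head and dock concentric. Head yaw is 31.4° and the dock is 99.8°, both mod 120, so the turn is about -51.6°. I go up and over the side panel at small radius, turning the tool so it closes along -59°.

send_rows --commands '[[[0, 0, 45, 0, 0, -8.5, -1], [0, 0, 45, 0, 0, -8.5, -1], [0, 0, 45, 0, 0, -8.5, -1], [0, 0, 45, 0, 0, -8.5, -1], [0, 0, 45, 0, 0, -8.5, -1]]]'

```text
t: 0.7
position: [0.2545, 0.6248, 0.4653]
ee_rot: [1.688, 2.649, -0.0]
wrist_force: [0.6, 0.6, 0.3]
finger_gap: 1.002
grip_force: 0.0
```

send_rows --commands '[[[10, -48, 0, 0, 0, -8.5, -1], [10, -48, 0, 0, 0, -8.5, -1], [10, -48, 0, 0, 0, -8.5, -1], [10, -48, 0, 0, 0, -8.5, -1], [10, -48, 0, 0, 0, -8.5, -1]]]'

```text
t: 1.2
position: [0.3046, 0.3832, 0.4635]
ee_rot: [2.533, 1.858, 0.0]
wrist_force: [1.2, -0.7, 0.4]
finger_gap: 1.001
grip_force: 0.0
```

send_rows --commands '[[[10, -48, 0, 0, 0, -8.5, -1], [10, -48, 0, 0, 0, -8.5, -1], [10, -48, 0, 0, 0, -8.5, -1], [10, -48, 0, 0, 0, -8.5, -1], [10, -48, 0, 0, 0, -8.5, -1]]]'

```text
t: 1.7
position: [0.3543, 0.1433, 0.4637]
ee_rot: [3.034, 0.814, 0.001]
wrist_force: [1.9, 0.1, 0.3]
finger_gap: 0.999
grip_force: 0.0
```

send_rows --commands '[[[5, -48, 0, 0, 0, 0, -1], [5, -48, 0, 0, 0, 0, -1], [5, -48, 0, 0, 0, 0, -1], [5, -48, 0, 0, 0, 0, -1], [0, -48, 0, 0, 0, 0, -1]]]'

```text
t: 2.2
position: [0.3743, -0.0968, 0.4637]
ee_rot: [3.032, 0.822, 0.001]
wrist_force: [0.7, 0.1, -0.2]
finger_gap: 0.998
grip_force: 0.0
```

send_rows --commands '[[[5, -49, 0, 0, 0, 0, -1], [5, -49, 0, 0, 0, 0, -1], [10, -49, 0, 0, 0, 0, -1], [15, -47, 0, 0, 0, 0, -1], [15, -47, 0, 0, 0, 0, -1]]]'

```text
t: 2.7
position: [0.4244, -0.3381, 0.4637]
ee_rot: [3.032, 0.82, 0.001]
wrist_force: [1.4, 0.2, -0.4]
finger_gap: 1.002
grip_force: 0.0
```

Run:
```python
from h import *
S=get_state(); M=rot(S["ee_rot"]); print(S["t"],S["position"].round(4),M[:,1].round(3),np.degrees(np.arctan2(M[1,1],M[0,1])),M[:,2].round(3),S["joint_positions"].round(2))
```

```text
2.7 [ 0.4244 -0.3381  0.4637] [ 0.504 -0.864  0.   ] -59.72880697546075 [ 0. -0. -1.] [-0.72 -0.04  1.54  0.    1.64  0.32]
```

send_rows --commands '[[[15, -32, -30, 0, 0, 1, -1], [14, -33, -30, 0, 0, 0, -1], [0, 0, -48, 0, 0, 0, -1], [0, 0, -48, 0, 0, 0, -1], [0, 0, -48, 0, 0, 0, -1]]]'

```text
t: 3.2
position: [0.4534, -0.4011, 0.2575]
ee_rot: [-3.025, -0.848, 0.0]
wrist_force: [0.6, 0.4, 0.2]
finger_gap: 0.998
grip_force: 0.0
```

send_rows --commands '[[[0, 0, -48, 0, 0, 0, -1], [0, 0, -48, 0, 0, 0, -1], [0, 0, -20, 0, 0, 0, -1], [0, 0, 0, 0, 0, 0, -1]]]'

```text
t: 3.6
position: [0.4508, -0.3982, 0.1386]
ee_rot: [-3.017, -0.846, 0.008]
wrist_force: [-0.7, -0.3, -0.4]
finger_gap: 1.0
grip_force: 0.0
```

Run:
```python
from h import *
s=snapshot("scene"); save("sc2.png",cv2.resize(s["color"][130:260,180:380],None,fx=4,fy=4,interpolation=cv2.INTER_CUBIC))
S=get_state(); print(S["t"],S["position"].round(4))
print([(np.array(w2px(s,p))-[180,130])*4 for p in ([.4535,-.403,.12],[.4535,-.403,.09],S["position"])])
```

```text
3.65 [ 0.4525 -0.3997  0.1417]
[array([441.9924323 , 193.23522545]), array([443.18522423, 246.514873  ]), array([434.45994586, 152.94974197])]
```

View pics/sc2.png

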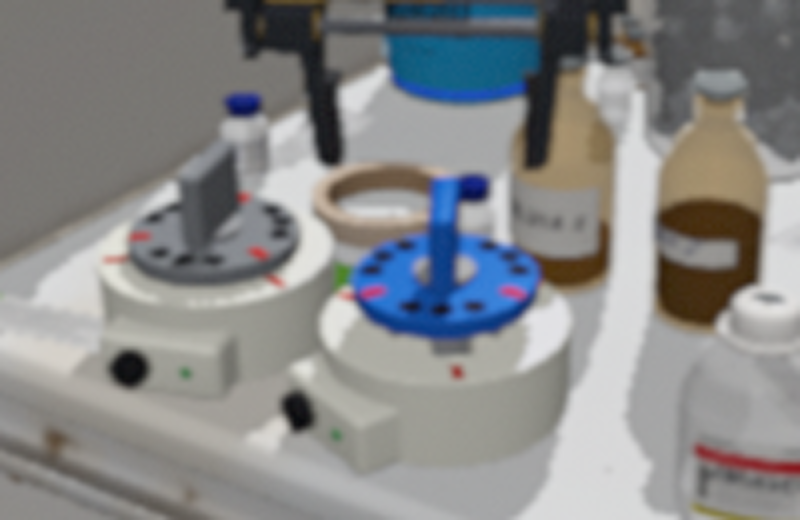

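The close scene view shows the fingers straddling the blue plate at (445,230), aligned with its thickness. The predicted plate top of (442,193) fits. Next I descend to TCP z of about 0.083 and grip.

send_rows --commands '[[[1, -3, -29, 0, 0, 0, -1], [0, 0, -20, 0, 0, 0, -1], [0, 0, -10, 0, 0, 0, -1], [0, 0, 0, 0, 0, 0, -1], [0, 0, 0, 0, 0, 0, -1]]]'

```text
t: 4.15
position: [0.4556, -0.4048, 0.0865]
ee_rot: [3.023, 0.848, 0.002]
wrist_force: [0.3, 0.1, 0.2]
finger_gap: 0.999
grip_force: 0.0
```

send_rows --commands '[[[0, 0, 0, 0, 0, 0, 1], [0, 0, 0, 0, 0, 0, 1], [0, 0, 0, 0, 0, 0, 1], [0, 0, 0, 0, 0, 0, 1], [0, 0, 0, 0, 0, 0, 1]]]' --force 15

```text
t: 4.65
position: [0.4547, -0.4039, 0.0848]
ee_rot: [3.025, 0.849, 0.0]
wrist_force: [-0.3, 0.9, 0.4]
finger_gap: 0.57
grip_force: 0.0
```

send_rows --commands '[[[0, 0, 0, 0, 0, 0, 1], [0, 0, 0, 0, 0, 0, 1], [0, 0, 0, 0, 0, 0, 1], [0, 0, 0, 0, 0, 0, 1]]]'

```text
t: 5.05
position: [0.4546, -0.4038, 0.0846]
ee_rot: [-3.025, -0.848, 0.0]
wrist_force: [0.3, 0.1, 0.0]
finger_gap: 0.209
grip_force: 0.0
```

send_rows --commands '[[[0, 0, 0, 0, 0, 0, 1], [0, 0, 0, 0, 0, 0, 1], [0, 0, 0, 0, 0, 0, 1]]]'

```text
t: 5.35
position: [0.4542, -0.4031, 0.0845]
ee_rot: [-3.023, -0.848, 0.001]
wrist_force: [-2.5, 4.3, 2.8]
finger_gap: 0.158
grip_force: 15.0
```

Gripped: a gap of 0.158 is the 14 mm plate. Now I turn it by -51.5°.

send_rows --commands '[[[0, 0, 0, 0, 0, -7, 1], [0, 0, 0, 0, 0, -7.5, 1], [0, 0, 0, 0, 0, -7.5, 1], [0, 0, 0, 0, 0, -7.5, 1], [0, 0, 0, 0, 0, -7.5, 1]]]'

```text
t: 5.85
position: [0.4551, -0.4044, 0.0845]
ee_rot: [3.136, -0.163, 0.002]
wrist_force: [0.9, -1.3, -2.1]
finger_gap: 0.159
grip_force: 15.0
```

send_rows --commands '[[[0, 0, 0, 0, 0, -7.5, 1], [0, 0, 0, 0, 0, -7, 1], [0, 0, 0, 0, 0, 0, 1], [0, 0, 0, 0, 0, 0, 1]]]'

```text
t: 6.25
position: [0.4543, -0.4038, 0.0839]
ee_rot: [-3.094, 0.545, 0.001]
wrist_force: [0.2, -0.0, -4.1]
finger_gap: 0.158
grip_force: 15.0
```

Run:
```python
from h import *
S=get_state(); M=rot(S["ee_rot"]); print(S["t"],S["position"].round(4),np.degrees(np.arctan2(M[1,1],M[0,1])),S["wrist_force"].round(1),S["ft_torque"].round(2),S["joint_positions"].round(2))
s=snapshot("scene"); save("sc3.png",cv2.resize(s["color"][130:260,180:380],None,fx=4,fy=4,interpolation=cv2.INTER_CUBIC))
```

```text
6.25 [ 0.4543 -0.4038  0.0839] -109.99546356885963 [ 0.2 -0.  -4.1] [ 0.07  0.16 -0.01] [-0.77  0.28  1.89 -0.    0.97  1.15]
```

View pics/sc3.png

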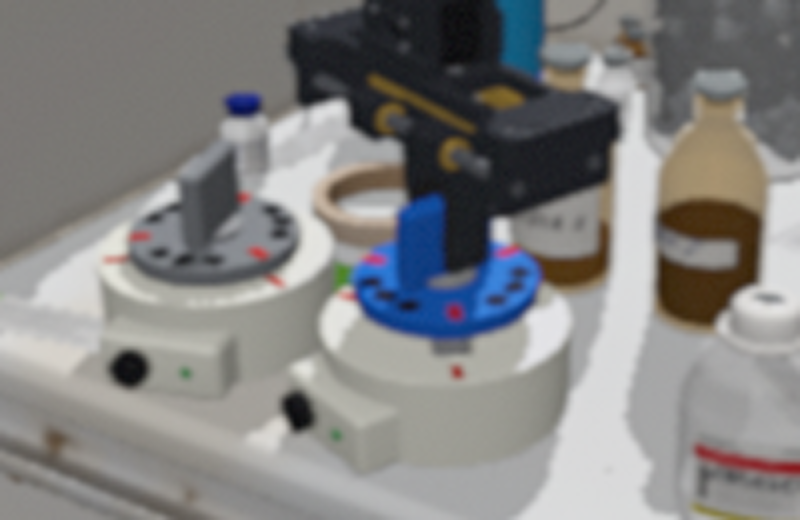

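The head mark at (456,312) now sits above the rim mark at (457,371). The gripper carries the head's weight (-4.1 N), so the keys are over the keyways. I lower it 14 mm.

send_rows --commands '[[[0, 0, -4, 0, 0, 0, 1], [0, 0, -4, 0, 0, 0, 1], [0, 0, -3, 0, 0, 0, 1], [0, 0, -2, 0, 0, 0, 1], [0, 0, 0, 0, 0, 0, 1]]]'

```text
t: 6.8
position: [0.4544, -0.4036, 0.0712]
ee_rot: [-3.093, 0.55, 0.001]
wrist_force: [1.0, 0.7, -3.8]
finger_gap: 0.158
grip_force: 15.0
```

Down 13 mm and still hanging free. The last 1–2 mm come next, then the release, opening only partly because of the neighbour.

send_rows --commands '[[[0, 0, -1, 0, 0, 0, 1], [0, 0, 0, 0, 0, 0, 1], [0, 0, 0, 0, 0, 0, 1]]]'

```text
t: 7.1
position: [0.4547, -0.4039, 0.0708]
ee_rot: [3.093, -0.55, 0.0]
wrist_force: [-0.7, 0.8, -4.0]
finger_gap: 0.155
grip_force: 15.0
```

send_rows --commands '[[[0, 0, 0, 0, 0, 0, 0], [0, 0, 0, 0, 0, 0, 0], [0, 0, 0, 0, 0, 0, 0], [0, 0, 0, 0, 0, 0, 0], [0, 0, 0, 0, 0, 0, 0]]]'

```text
t: 7.6
position: [0.4548, -0.404, 0.071]
ee_rot: [3.093, -0.55, 0.001]
wrist_force: [-0.1, -0.1, 0.3]
finger_gap: 0.499
grip_force: 0.0
```

send_rows --commands '[[[0, 0, 10, 0, 0, 0, 0], [0, 0, 20, 0, 0, 0, 0], [0, 0, 40, 0, 0, 0, 0], [0, 0, 45, 0, 0, 0, 0], [0, 0, 40, 0, 0, 0, 0]]]'

```text
t: 8.1
position: [0.4547, -0.4039, 0.2285]
ee_rot: [3.092, -0.55, 0.002]
wrist_force: [0.8, -0.0, -0.5]
finger_gap: 0.499
grip_force: 0.0
```

Run:
```python
from h import *
s=snapshot("scene"); save("sc4.png",cv2.resize(s["color"][130:260,180:380],None,fx=4,fy=4,interpolation=cv2.INTER_CUBIC))
```

```text
(no output)
```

View pics/sc4.png

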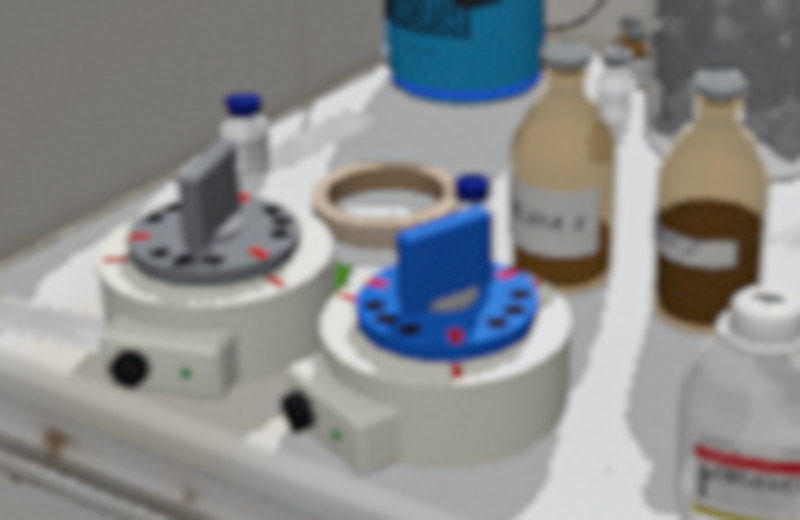

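The blue head mark moved from (456,312) to (456,336), about 14 mm down at 1.78 px/mm. The disc sits flat on the rim with its marks meeting the dock's. The grey head at (210,240) is unchanged and the gripper is clear above.

```bash
python3 -c "
from h import *
print(get_state()['joint_vel'].round(3)); print(job_done())"
```

```text
[ 0.001  0.008 -0.012  0.002 -0.142 -0.001]
the job is handed in; nothing more can be done
None
```

I turned the blue head about 51.5° clockwise and it dropped home, flat on its dock with the red marks meeting; I released it, the grey head looked undisturbed, and the job is handed in (no verdict came back).

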